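# Hook the blue shelf arm onto the slotted rack upright

### The job

Hook the blue arm's two claws into the top pair of slots of the orange upright, from the robot's side, and press it down until the claws are fully home in the slots, so that it stays hanging level and square when you let go. Leave the grey arm, which has no claws, where it stands.

Things in the scene. Friction and masses are not known exactly. Their poses are not given: they have to be found in the camera images.
- claw_arm_grip (a point): Blue shelf arm, to be hung (sizes in mm): steel U-channel 36 wide, 40 high, open on top, standing on its flat underside; 0.25-0.5 kg. Point: centre of the channel, 20 above the underside, close to its balance; grip it here across the 36. x runs along the channel to an upright back plate (80 wide, 100 high, 5 thick; rear face 95 along +x), z up. Black end block 55 high, to 87 along -x.
- claw_seat (a point): (mm) On the blue arm's rear face, mid-width, level with the underside of its two claws (95 along x, 55 up from the grip point; same axes). Steel claws 10 wide, 25 either side: a level shank 8 high, and behind it a lip sloping down and outward to 17 below this point. They reach 22 behind the face; gap face to lip 8 at the shank, 15 at the tip. Hung, shanks rest on slot bottoms.
- upright_slots (a point): Orange upright (mm): 110 wide, 50 deep, 270 tall, open back, fixed. Point: on the 5 thick front face, mid-width, level with the bottoms of the top pair of slots (200 above bench; slots 30 wide, 44 high, centred 25 either side; rows 70 apart). x into the face, z up. Claws enter level with claw_seat 27 above this point, faces meeting, then get pressed down. Home: claw_seat meets this point.
- plain_arm_grip (a point): Grey shelf arm, a bystander to be left alone: same shape, size and axes as the blue one, but its back plate is flat with four screw holes and no claws. Point: centre of the channel, 20 mm above its underside.
Not all that is in view belongs to the job. Of the things that look like the part that bears claw_arm_grip, take the one that is farthest to the robot's right at the start.

How it is judged:
By the outcome, as a careful person would: the job done as asked, in the order asked, and still so for the second after the job is handed in, with the robot touching nothing.
It also fails if it takes over 40 s, if anything falls off the work surface, if the arm or the gripper's body presses on something with over 40 N, if the wrist force passes 120 N, or if a joint passes its speed limit or range.

### The arm

A 6-joint arm with a two-finger parallel gripper is mounted at the origin on the work surface. World frame = base frame: x ahead of the robot, y to its left, z up, the work surface at z = 0. Lengths are in m, angles in rad, forces in N, time in s.
With the tool pointing down it reaches from about 0.25 to 0.725 m from the base axis. Payload 4 kg.
Tool frame: the origin (TCP) lies on the front face of the gripper's body, between the roots of the fingers; the fingertips stand 73 mm ahead of it and the grasp point (between the pads) lies 54 mm ahead of it; z points along the fingers, y is the direction in which the jaws open and shut (so a half turn about z gives the same grasp; the last joint's range is limited). The gripper opens to 85 mm and grips with 20 to 120 N. Pads are 22 mm wide; open, the fingers measure 114 mm over their backs; the gripper's body (76 mm by 85 mm) begins 54 mm behind the grasp point. The pads swing forward as they close: fully open they stand 13 mm farther back than shut.
Start: joints at [-1.13, 0.241, 0.005, 1.335, 0, 1.571], TCP at [0.213, -0.452, 0.304] pointing down, gripper open.
Joint ranges: [-2.72, 2.72], [-1.05, 1.87], [-1.09, 1.28], [-1.99, 2.15], [-1.42, 1.44], [-3.14, 3.14]. Speed limits (rad/s): [2.79, 2.79, 3.14, 3.14, 3.14, 3.14].

### API

Orientations are given as [roll, pitch, yaw] about the fixed x, y, z axes, in that order (R = Rz(yaw) Ry(pitch) Rx(roll)).
In Python, from bench import get_obs, get_image, job_done gives the robot as it stands.
- The arm moves only by the tool play_rows, never from a script. Its argument "targets" is a list of rows, each a list of 3 entries, a list of its own where there are three numbers: the turn, a rotation vector about the world's x, y, z in rad, then the shift along the world's x, y, z in m, then the finger opening in m, from 0 to 0.0854. In form: [[[rx, ry, rz], [tx, ty, tz], grip], ...]. A call has 1 to 5 rows; each row is the pose to reach, as a shift and turn from the pose commanded when the call began; what a row does not reach only later rows make up. A row lasts 1/10 s, in which the tool goes at most 50 mm and 8.59 degrees, less where a joint would pass 70% of its speed; a pose out of reach is approached as far as the arm can. A call with a gripper value outside its range is refused whole. The fingers move at their own pace and stop on an object; the grip force is fixed at half the most. Time passes only in rows, so rows that repeat a pose let the fingers close. It gives the time, the measured TCP pose, the force and the opening at its end, in the units of the state.
- get_obs(): the state, without advancing time (a new reading comes with each control period).
- get_image(name): name is "scene" or "top" or "wrist"; returns a dict with "color" (400x640x3 uint8, blue, green, red), "intrinsics" (3x3 intrinsics, pixels), "xyz" and "attitude" of the camera in the world. Camera axes: x right, y up, looking along -z (the intrinsics and any distortion apply to the point x, -y, -z); pixel columns grow to the right and rows downward; lengths in m; the calibration is good to about 2 mm. A picture is of the moment at which its call begins. There is no depth.
- job_done(): hands the job in, once; it reports no verdict.
The state is a dict: "time_s": time; "qpos": joint angles; "qd": joint speeds; "effort": joint torques, N m; "eef_pos": TCP position; "ee_rot": TCP orientation; "force": force on the tool from outside, world axes, zero at the start; "moment": the same for the moment, N m; "width": opening from 0.0 (shut) to 1.0 (fully open).
Only numpy, scipy, OpenCV 4.12 (cv2) and the standard library are available. Lean on these libraries where they do the work, as an engineer would, in place of code of your own. Each camera call takes 0.05 s, during which the arm holds its last target.

## Working session

There is one attempt and no reset: what is moved stays moved. The work goes in short steps, Python scripts to look and compute and a tool call to move; the robot and the scene stay as the last step left them, time stands still between calls to the robot, and variables do not carry over. Pictures are saved under pics/ and viewed, and the job is handed in when it is done.

Besides the shell and the picture viewer there is one more tool, called after "Request:" in YAML: its name, and indented under it one key for each argument. play_rows: Moves the arm, as the interface text tells. Its arguments: {"type":"object","properties":{"targets":{"type":"array","items":{"type":"array"}}},"required":["targets"]}

```bash
mkdir -p pics; ls; python3 - <<'E'
from bench import get_obs,get_image
import cv2,numpy as np
o=get_obs();print(o)
for n in("scene","top","wrist"):
    i=get_image(n);cv2.imwrite(f"pics/a_{n}.png",i["color"]);print(n,i["intrinsics"],i["xyz"],i["attitude"],[k for k in i])
E
```

```text
pics
{'time_s': 0.0, 'qpos': array([-1.13002448e+00,  2.41461364e-01,  3.73925348e-03,  1.33521395e+00,
        2.10701140e-05,  1.57078570e+00]), 'qd': array([ 4.56295262e-06, -1.17496477e-03,  3.67530104e-04, -8.29520199e-04,
        1.72613312e-03, -1.29690542e-05]), 'effort': array([ 4.23001529e-04, -3.72318506e+01,  2.52407098e+01,  1.69969734e-02,
        2.16694119e-06, -2.09886551e-06]), 'eef_pos': array([ 0.2131202 , -0.45177883,  0.30299437]), 'ee_rot': array([-3.13945292e+00, -2.10928085e-05,  4.40782431e-01]), 'force': array([ 0.2582782 , -0.44879748, -0.37110766]), 'moment': array([0.01682382, 0.01990757, 0.00583679]), 'width': 0.9964450330149343}
scene [[368.97441892   0.         320.96135584]
 [  0.         368.97441892 198.66448479]
 [  0.           0.           1.        ]] [ 1.08334843 -0.66649807  0.81935528] [0.9653351  0.00942602 0.67261771] ['color', 'intrinsics', 'xyz', 'attitude']
top [[412.7868133    0.         310.41208071]
 [  0.         412.7868133  200.19236017]
 [  0.           0.           1.        ]] [0.37040356 0.05171174 1.14185545] [ 0.09673041  0.02245821 -1.59401604] ['color', 'intrinsics', 'xyz', 'attitude']
wrist [[284.4897774    0.         317.26644936]
 [  0.         284.4897774  198.67152133]
 [  0.           0.           1.        ]] [ 0.28544038 -0.41845848  0.37241704] [-3.17984193e-01  4.65398637e-04 -1.13103946e+00] ['color', 'intrinsics', 'xyz', 'attitude']
```

View pics/a_scene.png

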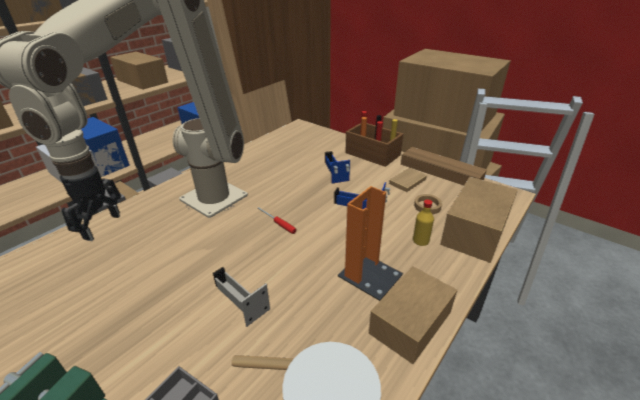

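View pics/a_top.png

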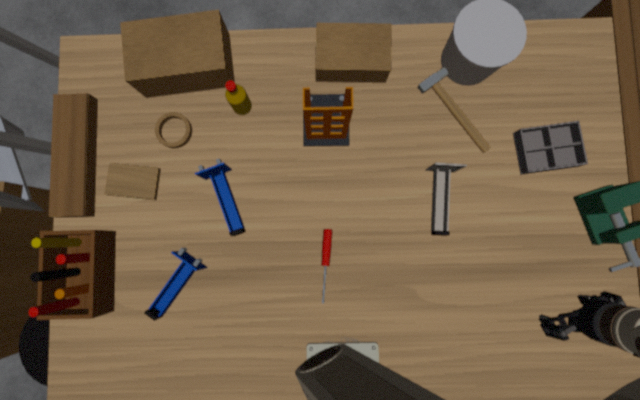

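View pics/a_wrist.png

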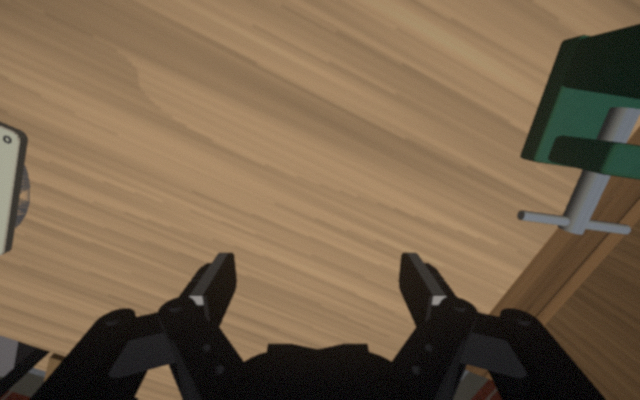

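```bash
cat > h.py <<'E'
from bench import get_obs,get_image
import cv2,numpy as np
from scipy.spatial.transform import Rotation as Ro
def R(a): return Ro.from_euler('xyz',a).as_matrix()
def ray(i,u,v):
    K=i["intrinsics"]; d=np.array([(u-K[0,2])/K[0,0],-(v-K[1,2])/K[1,1],-1.]); return np.array(i["xyz"]),R(i["attitude"])@d
def onz(i,u,v,z):
    p,d=ray(i,u,v); return p+d*(z-p[2])/d[2]
def proj(i,P):
    c=R(i["attitude"]).T@(np.asarray(P)-i["xyz"]); K=i["intrinsics"]; return np.array([K[0,2]-K[0,0]*c[0]/c[2],K[1,2]+K[1,1]*c[1]/c[2]])
def crop(i,x0,y0,w,h,s,fn):
    c=cv2.resize(i["color"][y0:y0+h,x0:x0+w],None,fx=s,fy=s,interpolation=cv2.INTER_CUBIC); cv2.imwrite(fn,c)
E
python3 - <<'E'
from h import *
i=get_image("top")
crop(i,185,145,75,100,6,"pics/b1.png"); crop(i,290,75,80,80,7,"pics/b2.png")
s=get_image("scene"); crop(s,300,140,130,165,3.6,"pics/b3.png")
E
```

```text
(no output)
```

View pics/b1.png

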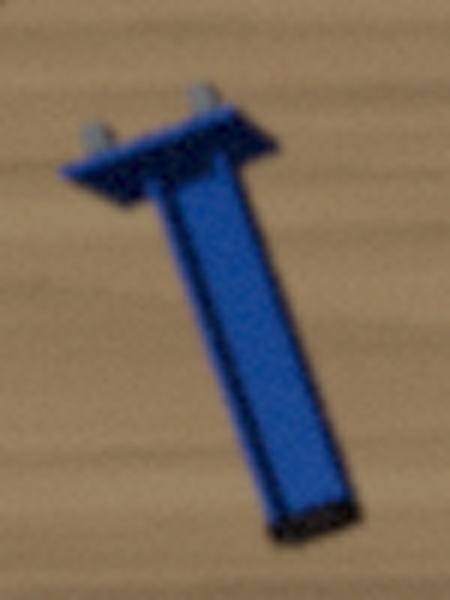

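View pics/b2.png

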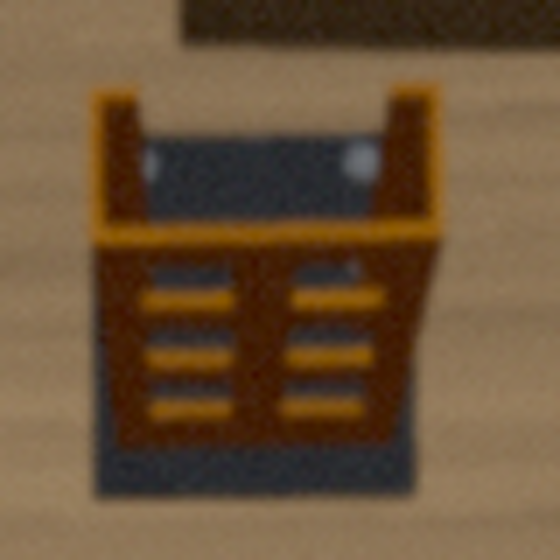

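View pics/b3.png

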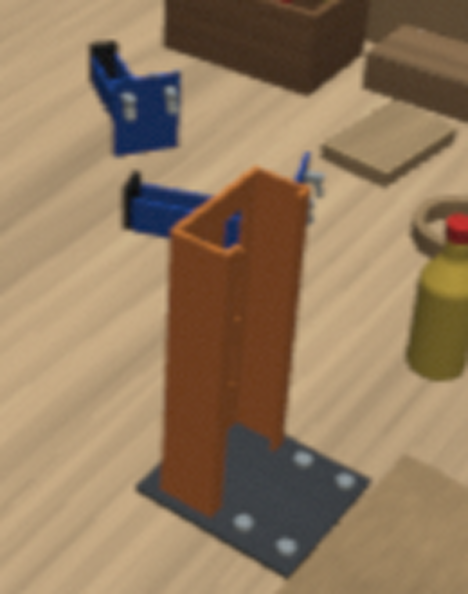

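```bash
python3 - <<'E'
from h import *
i=get_image("top")
f=lambda x,y,z:onz(i,290+x/7,75+y/7,z)
g=lambda x,y,z:onz(i,185+x/6,145+y/6,z)
L=f(95,245,.27);Rr=f(440,240,.27);print(L,Rr,np.linalg.norm(L-Rr),np.degrees(np.arctan2(*( (L-Rr)[:2]))),(L+Rr)/2)
# back corners of flanges (top)
BL=f(93,90,.27);BR=f(438,86,.27);print(BL,BR,(BL+BR)/2)
for a,b,z in((138,237,.2),(290,387,.2),(145,233,.13),(284,375,.13),(148,233,.06),(280,366,.06)):
    print(f(a,0,z)[1],f(b,0,z)[1])
s1,s2=f(187,311,.2),f(338,309,.2);print('slots',s1,s2,(s1+s2)/2)
s1,s2=f(188,367,.13),f(330,366,.13);print('slots',s1,s2,(s1+s2)/2)
s1,s2=f(190,420,.06),f(323,418,.06);print('slots',s1,s2,(s1+s2)/2)
A=g(62,168,.1);B=g(237,106,.1);print('plate',A,B,np.linalg.norm(A-B),(A+B)/2,np.degrees(np.arctan2(*((A-B)[:2]))))
C=g(272,541,.055);D=g(357,517,.055);print('block',C,D,np.linalg.norm(C-D),(C+D)/2)
# channel rims z=.04: outer left edge, right edge
for p,q in(((160,200),(265,505)),((243,180),(352,500))):
    P,Q=g(*p,.04),g(*q,.04);print('rim',P,Q,np.degrees(np.arctan2((P-Q)[1],(P-Q)[0])))
E
```

```text
[0.65236026 0.07960023 0.27      ] [ 0.65069648 -0.02709914  0.27      ] 0.10671233489238877 0.8933460973308256 [0.65152837 0.02625055 0.27      ]
[0.70194009 0.07915192 0.27      ] [ 0.69981848 -0.02810659  0.27      ] [0.70087929 0.02552266 0.27      ]
0.06548848381660473 0.032107433017980615
0.014258601903395028 -0.018368773858617023
0.06397481760354169 0.03209827533387152
0.013645010290562871 -0.019243849973156
0.0636605022989074 0.0307414186288605
0.01255841494775365 -0.0206770687004141
slots [0.6514541  0.05161322 0.2       ] [0.65063083 0.0012771  0.2       ] [0.65104247 0.02644516 0.2       ]
slots [0.65181099 0.05175501 0.13      ] [0.65068085 0.00100445 0.13      ] [0.65124592 0.02637973 0.13      ]
slots [0.65056901 0.0515061  0.06      ] [0.64987427 0.00076091 0.06      ] [0.65022164 0.0261335  0.06      ]
plate [0.54971703 0.36675132 0.1       ] [0.57456445 0.29139181 0.1       ] 0.07935017390026905 [0.56214074 0.32907157 0.1       ] -18.248337684754
block [0.38919568 0.28688244 0.055     ] [0.39882445 0.2493265  0.055     ] 0.03877062878981845 [0.39401006 0.26810447 0.055     ]
rim [0.54421741 0.34027894 0.04      ] [0.40553243 0.29319344 0.04      ] 18.753075071404673
rim [0.55234374 0.3025736  0.04      ] [0.40682904 0.25423209 0.04      ] 18.37703025637317
```

Request:
play_rows:
  targets:
    - [[0,0,0.145],[0.012,0.036,0],0.085]
    - [[0,0,0.29],[0.024,0.072,0],0.085]
    - [[0,0,0.435],[0.036,0.108,0],0.085]
    - [[0,0,0.58],[0.048,0.144,0],0.085]
    - [[0,0,0.725],[0.06,0.18,0],0.085]

```text
time_s: 0.8
eef_pos: [0.2735, -0.2708, 0.3039]
ee_rot: [3.141, -0.0, 1.171]
force: [0.2, 0.1, 0.7]
width: 0.992
```

Request:
play_rows:
  targets:
    - [[0,0,0.145],[0.012,0.036,0],0.085]
    - [[0,0,0.29],[0.024,0.072,0],0.085]
    - [[0,0,0.435],[0.036,0.108,0],0.085]
    - [[0,0,0.58],[0.048,0.144,0],0.085]
    - [[0,0,0.725],[0.06,0.18,0],0.085]

```text
time_s: 1.3
eef_pos: [0.3335, -0.0907, 0.3041]
ee_rot: [3.141, 0.001, 1.897]
force: [0.9, -0.9, 0.4]
width: 0.992
```

Request:
play_rows:
  targets:
    - [[0,0,0.145],[0.012,0.036,0],0.085]
    - [[0,0,0.29],[0.024,0.072,0],0.085]
    - [[0,0,0.435],[0.036,0.108,0],0.085]
    - [[0,0,0.58],[0.048,0.144,0],0.085]
    - [[0,0,0.725],[0.06,0.18,0],0.085]

```text
time_s: 1.8
eef_pos: [0.3935, 0.0895, 0.304]
ee_rot: [3.141, 0.001, 2.622]
force: [0.9, -0.1, 0.7]
width: 0.994
```

Request:
play_rows:
  targets:
    - [[0,0,0.145],[0.014,0.036,0],0.085]
    - [[0,0,0.29],[0.028,0.072,0],0.085]
    - [[0,0,0.435],[0.042,0.108,0],0.085]
    - [[0,0,0.58],[0.056,0.144,0],0.085]
    - [[0,0,0.725],[0.07,0.18,0],0.085]

```text
time_s: 2.3
eef_pos: [0.4636, 0.2694, 0.3038]
ee_rot: [-3.141, 0.0, -2.936]
force: [0.6, 0.0, 0.3]
width: 0.994
```

```bash
python3 - <<'E'
from h import *
o=get_obs();print(o['time_s'],o['qpos'].round(3),o['eef_pos'],o['ee_rot'])
i=get_image("wrist");cv2.imwrite("pics/c.png",i["color"]);i=get_image("scene");cv2.imwrite("pics/c2.png",i["color"]);
E
```

```text
2.3 [ 0.526  0.313  0.102  1.36  -0.     0.321] [0.46360131 0.2694185  0.30381641] [-3.14147310e+00  3.54686273e-05 -2.93607639e+00]
```

View pics/c.png

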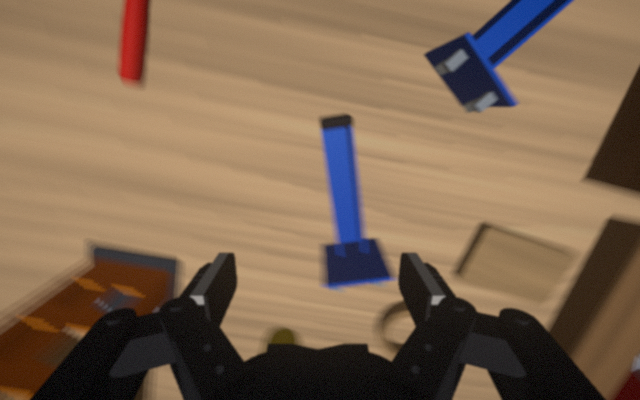

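View pics/c2.png

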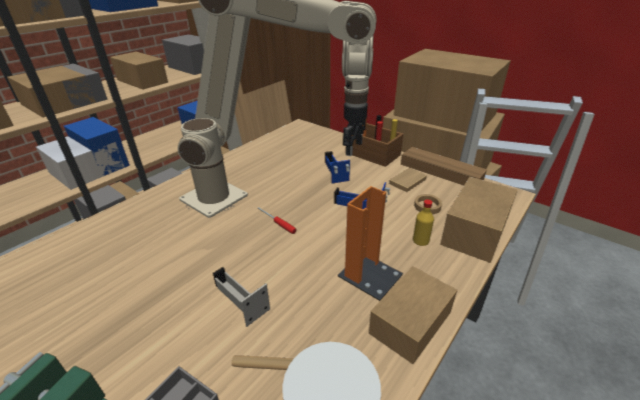

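```bash
python3 - <<'E'
from h import *
i=get_image("wrist");crop(i,300,105,110,190,3.15,"pics/d.png")
print(i["xyz"],i["attitude"])
th=np.radians(18.5);G=np.array([.474,.297,0.02]);X=np.array([np.cos(th),np.sin(th),0]);Y=np.array([-X[1],X[0],0])
for n,p in dict(bl=(-87,18,35),br=(-87,-18,35),pl=(90,40,80),pr=(90,-40,80),rl=(85,18,20),rr=(85,-18,20)).items():
    print(n,((proj(i,G+(X*p[0]+Y*p[1]+np.array([0,0,p[2]]))/1000)-[300,105])*3.15).round(1))
E
```

```text
[0.38504435 0.25429497 0.37205989] [-3.20347586e-01  6.00148534e-05  1.77477764e+00]
bl [147.1  20.3]
br [41.5 33.4]
pl [265.5 538.4]
pr [ 39.7 561.5]
rl [179.4 450.5]
rr [ 92.9 459.7]
```

View pics/d.png

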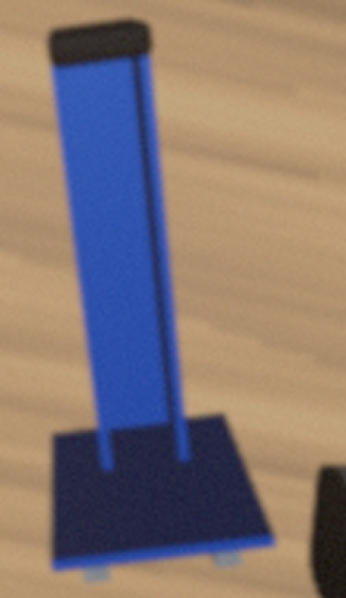

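Request:
play_rows:
  targets:
    - [[0,0,0.1225],[0.01,0.028,-0.02],0.085]
    - [[0,0,0.1225],[0.01,0.0285,-0.065],0.085]
    - [[0,0,0.1225],[0.01,0.0285,-0.11],0.085]
    - [[0,0,0.1225],[0.01,0.0285,-0.155],0.085]
    - [[0,0,0.1225],[0.01,0.0285,-0.2],0.085]

```text
time_s: 2.95
eef_pos: [0.473, 0.295, 0.1029]
ee_rot: [-3.141, 0.0, -2.822]
force: [1.6, 0.4, -0.5]
width: 1.0
```

Request:
play_rows:
  targets:
    - [[0,0,0],[0,0,-0.025],0.085]
    - [[0,0,0],[0,0,-0.026],0.05]
    - [[0,0,0],[0,0,-0.026],0.02]
    - [[0,0,0],[0,0,-0.026],0.02]
    - [[0,0,0],[0,0,-0.026],0.02]

```text
time_s: 3.45
eef_pos: [0.475, 0.2977, 0.081]
ee_rot: [3.139, 0.006, -2.82]
force: [-0.0, 0.7, 7.3]
width: 0.411
```

Request:
play_rows:
  targets:
    - [[0,0,0],[0,0,0],0.02]
    - [[0,0,0],[0,0,0],0.02]
    - [[0,0,0],[0,0,0],0.02]

```text
time_s: 3.75
eef_pos: [0.475, 0.2977, 0.081]
ee_rot: [3.139, 0.006, -2.82]
force: [-0.9, 0.8, 6.7]
width: 0.413
```

```bash
python3 - <<'E'
from h import *
o=get_obs();print(o['time_s'],o['qpos'].round(3),o['eef_pos'],o['ee_rot'],o['width'],o['force'],o['moment'])
i=get_image("wrist");cv2.imwrite("pics/e.png",i["color"]);
E
```

```text
3.75 [ 0.56   0.546 -0.163  0.855  0.001  0.238] [0.47496325 0.29768797 0.0809656 ] [ 3.13939509  0.00575116 -2.81989657] 0.4131808007319365 [-0.92348441  0.7850536   6.70543324] [ 0.37624769  0.28254617 -0.0612873 ]
```

View pics/e.png

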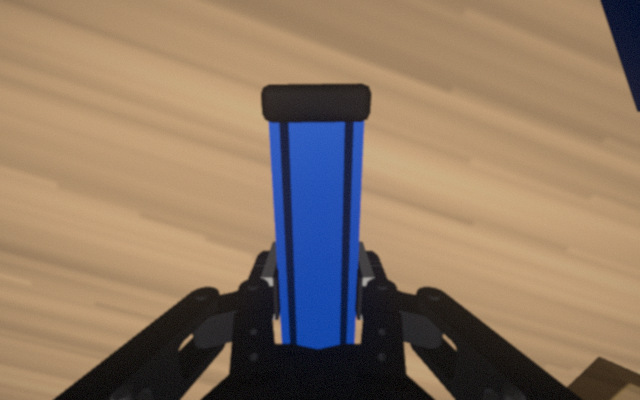

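```bash
python3 - <<'E'
from h import *
i=get_image("wrist");o=get_obs()
th=o['ee_rot'][2]+np.pi;X=np.array([np.cos(th),np.sin(th)]);Y=np.array([-X[1],X[0]]);t=o['eef_pos'][:2]
g=cv2.cvtColor(i["color"],cv2.COLOR_BGR2GRAY)
print(g[78:96,316],g[110:126,300]);print(g[100,256:274],g[100,362:378])
for u,v in((265,87),(368,87),(265,101),(369,101)):
    p=onz(i,u,v,.055)[:2]-t;print(p@X,p@Y)
for u,v in((271,125),(362,125),(281,330),(357,330)):
    p=onz(i,u,v,.04)[:2]-t;print('rim',p@X,p@Y)
E
```

```text
[160 158 159 160 152 125  86  47  37  34  35  38  41  43  40  39  43  42] [39 38 40 37 39 33 31 29 32 28 31 37 57 82 92 93]
[168 169 170 164 146  98  56  42  39  47  42  47  49  46  44  44  45  45] [ 38  42  37  43  38  38  36  44  75 119 151 160 160 162 161 158]
-0.08631628664055994 -0.01693865766333899
-0.08628421651224914 0.015049015138572286
-0.08220482628246158 -0.017184478069525846
-0.08217076210392445 0.015594577592376108
rim -0.07378143858077899 -0.0180391319428201
rim -0.07374378332352802 0.016050381320931444
rim 0.022215221805284558 -0.018307042205471302
rim 0.02228280729411047 0.018365838909091367
```

Request:
play_rows:
  targets:
    - [[0,0,0],[0,0,0.01],0.02]
    - [[0,0,0],[0,0,0.035],0.02]
    - [[0,0,0],[0,0,0.075],0.02]
    - [[0,0,0],[0,0,0.12],0.02]
    - [[0,0,0],[0,0,0.155],0.02]

```text
time_s: 4.35
eef_pos: [0.4733, 0.296, 0.236]
ee_rot: [-3.141, 0.002, -2.82]
force: [0.4, 0.4, -3.1]
width: 0.412
```

Request:
play_rows:
  targets:
    - [[0,0,-0.03],[0.0,-0.02,0],0.02]
    - [[0,0,-0.09],[0.0,-0.06,0],0.02]
    - [[0,0,-0.16],[0.003,-0.105,0],0.02]
    - [[0,0,-0.23],[0.009,-0.15,0],0.02]
    - [[0,0,-0.28],[0.015,-0.195,0],0.02]

```text
time_s: 4.85
eef_pos: [0.4876, 0.0994, 0.2335]
ee_rot: [-3.141, -0.0, -3.102]
force: [1.1, 0.2, -2.5]
width: 0.416
```

Request:
play_rows:
  targets:
    - [[0,0,-0.035],[0.008,-0.035,0],0.02]
    - [[0,0,-0.057],[0.017,-0.06,0],0.02]
    - [[0,0,-0.057],[0.025,-0.075,0],0.02]
    - [[0,0,-0.057],[0.025,-0.075,0],0.02]
    - [[0,0,-0.057],[0.025,-0.075,0],0.02]

```text
time_s: 5.35
eef_pos: [0.5128, 0.026, 0.2331]
ee_rot: [3.142, -0.001, 3.125]
force: [-0.3, 0.3, -2.7]
width: 0.413
```

```bash
python3 - <<'E'
from h import *
o=get_obs();print(o['time_s'],o['qpos'].round(3),o['eef_pos'],o['ee_rot'],o['width'],o['force'],o['moment'])
i=get_image("top");crop(i,250,60,130,170,3.5,"pics/f1.png");i=get_image("scene");crop(i,280,100,140,165,3.5,"pics/f2.png");i=get_image("wrist");cv2.imwrite("pics/f3.png",i["color"]);
E
```

```text
5.35 [ 0.051  0.309 -0.091  1.171  0.     0.067] [0.51280072 0.02598632 0.23306166] [ 3.14153179e+00 -9.05842090e-04  3.12523165e+00] 0.41329559846252506 [-0.25217671  0.25282075 -2.66580091] [0.05648904 0.00826905 0.01609512]
```

View pics/f1.png

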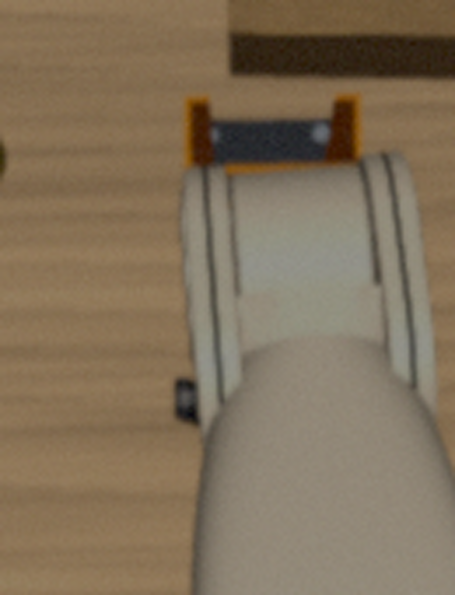

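View pics/f2.png

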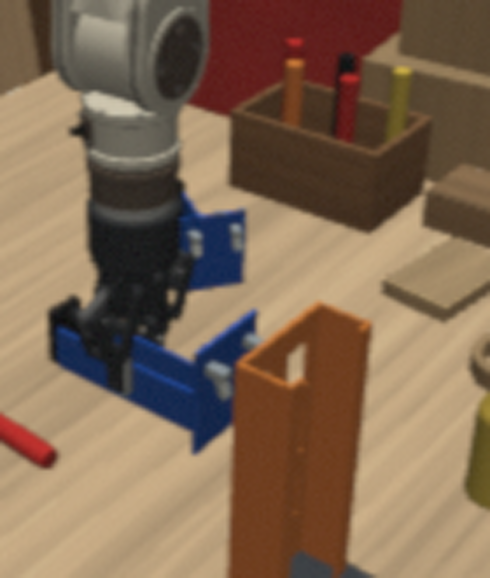

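View pics/f3.png

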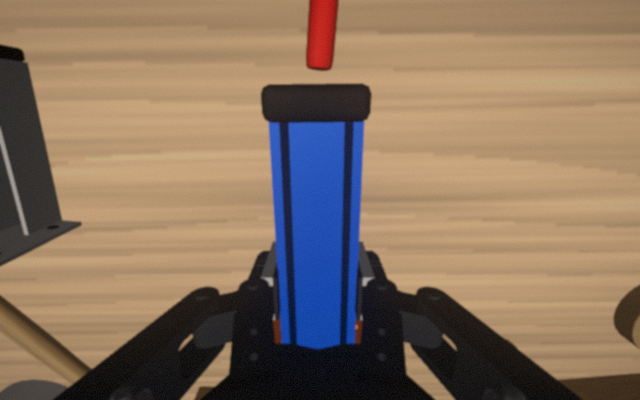

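```bash
python3 - <<'E'
from h import *
i=get_image("scene");o=get_obs()
crop(i,325,170,70,75,8,"pics/g.png")
th=o['ee_rot'][2]-np.pi;X=np.array([np.cos(th),np.sin(th),0]);Y=np.array([-X[1],X[0],0])
G=o['eef_pos']-[0,0,.061]
q=lambda P:((proj(i,P)-[325,170])*8).round(0)
P=lambda a,b,c:q(G+(X*a+Y*b+np.array([0,0,c]))/1000)
print('plate',P(95,40,80),P(95,-40,80),P(95,-40,-20),P(95,40,-20)); print('claw r bottom tip/top',P(117,-30,38),P(117,-20,38),P(113,-30,63),P(117,20,38))
print('block',P(-87,-18,35),P(-87,-18,-20))
U=np.array([.651,.026,.2]);t=np.radians(-.9);X=np.array([np.cos(t),np.sin(t),0]);Y=np.array([-X[1],X[0],0]);G=U
print('upr',P(0,55,70),P(0,-55,70),P(50,-55,70),P(50,55,70)); print('slot far',P(5,40,0),P(5,10,0),P(5,40,44),P(5,10,44))
E
```

```text
plate [224. 148.] [ 86. 250.] [ 82. 482.] [213. 374.]
claw r bottom tip/top [153. 361.] [171. 348.] [146. 298.] [238. 294.]
block [-261.  150.] [-254.  268.]
upr [356. 127.] [166. 272.] [296. 331.] [482. 178.]
slot far [332. 317.] [283. 357.] [339. 214.] [290. 253.]
```

View pics/g.png

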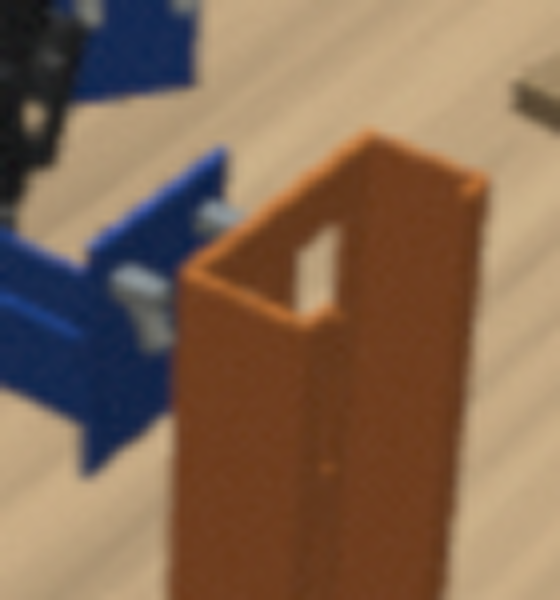

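Request:
play_rows:
  targets:
    - [[0,0,0],[0.01,0.001,0],0.02]
    - [[0,0,0],[0.022,0.002,0],0.02]
    - [[0,0,0],[0.034,0.0015,0],0.02]
    - [[0,0,0],[0.04,0.0015,0],0.02]
    - [[0,0,0],[0.04,0.0015,0],0.02]

```text
time_s: 6.05
eef_pos: [0.5543, 0.0282, 0.2327]
ee_rot: [3.142, 0.0, 3.127]
force: [0.1, -0.2, -3.0]
width: 0.414
```

```bash
python3 - <<'E'
from h import *
o=get_obs();print(o['time_s'],o['eef_pos'],o['ee_rot'],o['force'],o['moment'])
i=get_image("scene");crop(i,325,170,80,75,7,"pics/g2.png");
E
```

```text
6.05 [0.55426008 0.02821637 0.23265957] [3.14154292e+00 2.94072861e-04 3.12685701e+00] [ 0.09081745 -0.21138269 -2.97319288] [ 0.08416367 -0.00020266 -0.00304022]
```

View pics/g2.png

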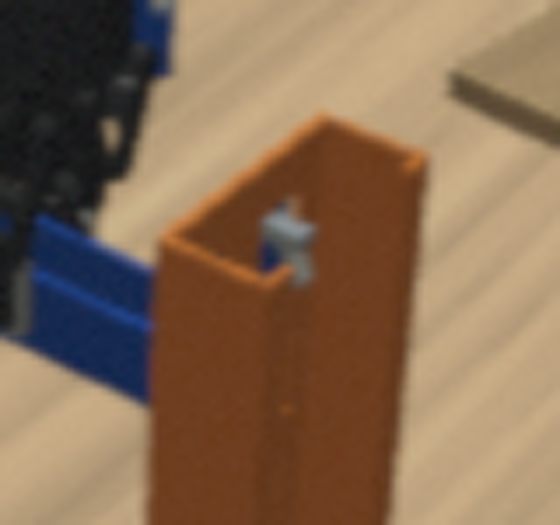

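Request:
play_rows:
  targets:
    - [[0,0,0],[0.001,0,0],0.02]
    - [[0,0,0],[0.002,0,0],0.02]
    - [[0,0,0],[0.002,0,0],0.02]

```text
time_s: 6.4
eef_pos: [0.5552, 0.0278, 0.233]
ee_rot: [-3.142, 0.0, 3.126]
force: [-1.0, -1.0, -3.5]
width: 0.41
```

Request:
play_rows:
  targets:
    - [[0,0,0],[0.001,0,0],0.02]
    - [[0,0,0],[0.0015,0,0],0.02]
    - [[0,0,0],[0.0015,0,0],0.02]

```text
time_s: 6.7
eef_pos: [0.5566, 0.0278, 0.2329]
ee_rot: [3.142, -0.0, 3.126]
force: [-1.2, 0.5, -2.1]
width: 0.415
```

Request:
play_rows:
  targets:
    - [[0,0,0],[0.001,0,0],0.02]
    - [[0,0,0],[0.002,0,0],0.02]
    - [[0,0,0],[0.002,0,0],0.02]

```text
time_s: 7.0
eef_pos: [0.5571, 0.0279, 0.2326]
ee_rot: [3.141, -0.004, 3.126]
force: [-7.0, 0.3, -0.7]
width: 0.411
```

Request:
play_rows:
  targets:
    - [[0,0,0],[-0.0015,0,0],0.02]
    - [[0,0,0],[-0.0015,0,-0.006],0.02]
    - [[0,0,0],[-0.0015,0,-0.012],0.02]
    - [[0,0,0],[-0.0015,0,-0.018],0.02]
    - [[0,0,0],[-0.0015,0,-0.021],0.02]

```text
time_s: 7.5
eef_pos: [0.5569, 0.0277, 0.2112]
ee_rot: [-3.141, -0.001, 3.126]
force: [-5.6, 0.0, 0.2]
width: 0.416
```

Request:
play_rows:
  targets:
    - [[0,0,0],[0,0,-0.001],0.02]
    - [[0,0,0],[0,0,-0.002],0.02]
    - [[0,0,0],[0,0,-0.003],0.02]
    - [[0,0,0],[0,0,-0.004],0.02]
    - [[0,0,0],[0,0,-0.004],0.02]

```text
time_s: 8.0
eef_pos: [0.5569, 0.0277, 0.2079]
ee_rot: [-3.141, -0.001, 3.126]
force: [-5.0, -0.3, 0.0]
width: 0.415
```

Request:
play_rows:
  targets:
    - [[0,0,0],[0,0,-0.001],0.02]
    - [[0,0,0],[0,0,-0.002],0.02]
    - [[0,0,0],[0,0,-0.002],0.02]

```text
time_s: 8.3
eef_pos: [0.557, 0.0277, 0.206]
ee_rot: [-3.142, -0.001, 3.126]
force: [-5.8, -0.5, 1.0]
width: 0.411
```

Request:
play_rows:
  targets:
    - [[0,0,0],[0,0,-0.001],0.02]
    - [[0,0,0],[0,0,-0.0015],0.02]
    - [[0,0,0],[0,0,-0.0015],0.02]

```text
time_s: 8.6
eef_pos: [0.5569, 0.0278, 0.2057]
ee_rot: [3.141, 0.0, 3.126]
force: [-8.2, 0.2, 6.6]
width: 0.411
```

Request:
play_rows:
  targets:
    - [[0,0,0],[0,0,-0.001],0.02]
    - [[0,0,0],[0,0,-0.002],0.02]
    - [[0,0,0],[0,0,-0.002],0.02]

```text
time_s: 8.9
eef_pos: [0.5567, 0.0281, 0.204]
ee_rot: [3.141, -0.0, 3.127]
force: [-9.9, 0.6, 8.0]
width: 0.412
```

```bash
python3 - <<'E'
from h import *
o=get_obs();print(o['time_s'],o['eef_pos'],o['ee_rot'],o['force'],o['moment'])
i=get_image("scene");crop(i,325,170,80,75,7,"pics/h.png");
E
```

```text
8.9 [0.55667449 0.02805347 0.20395847] [ 3.14086348e+00 -9.67037293e-05  3.12671657e+00] [-9.88709489  0.55219578  8.0408108 ] [ 0.05072362  1.2235222  -0.0566094 ]
```

View pics/h.png

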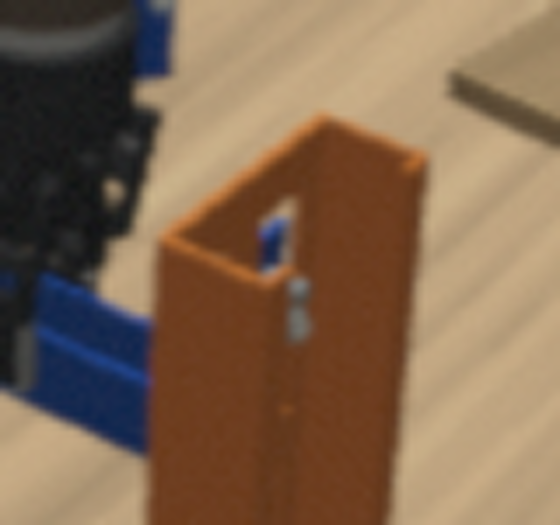

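Request:
play_rows:
  targets:
    - [[0,0,0],[0,0,-0.001],0.02]
    - [[0,0,0],[0,0,-0.002],0.02]
    - [[0,0,0],[0,0,-0.002],0.02]

```text
time_s: 9.25
eef_pos: [0.5563, 0.0281, 0.2019]
ee_rot: [3.141, -0.001, 3.127]
force: [-9.7, 0.7, 8.5]
width: 0.412
```

```bash
python3 - <<'E'
from h import *
o=get_obs();print(o['time_s'],o['eef_pos'],o['ee_rot'],o['force'],o['moment'],o['qpos'])
i=get_image("scene");crop(i,270,160,110,100,6,"pics/h2.png")
i=get_image("wrist");cv2.imwrite("pics/h3.png",i["color"])
E
```

```text
9.25 [0.55629092 0.02806033 0.20190587] [ 3.14100346e+00 -9.54867260e-04  3.12690874e+00] [-9.70379496  0.68170036  8.49367606] [ 0.06993229  1.3995438  -0.03855661] [ 5.01297420e-02  4.15356903e-01 -2.01039335e-02  1.13625019e+00
  6.49806141e-04  6.48136426e-02]
```

View pics/h2.png

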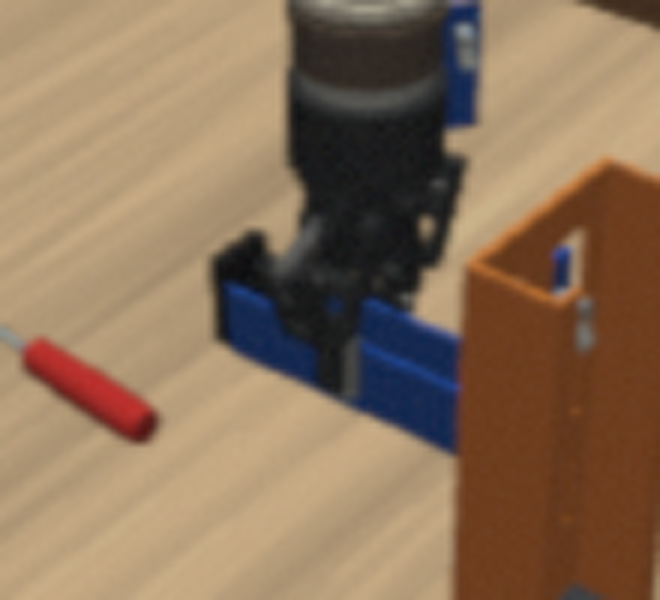

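View pics/h3.png

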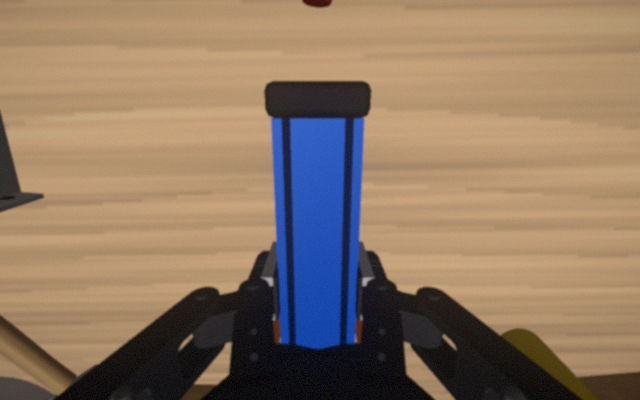

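```bash
python3 - <<'E'
from h import *
i=get_image("scene");o=get_obs()
crop(i,355,195,30,40,14,"pics/k.png")
q=lambda P:((proj(i,P)-[355,195])*14).round(0)
U=np.array([.653,.0265,.2]);t=np.radians(-.9);X=np.array([np.cos(t),np.sin(t),0]);Y=np.array([-X[1],X[0],0])
P=lambda a,b,c:q(U+(X*a+Y*b+np.array([0,0,c]))/1000)
for dz in(0,5):
  print(dz,'near lip tip',P(22,-30,-17+dz),P(22,-20,-17+dz),'shank top end',P(15,-30,8+dz),P(15,-20,8+dz))
print(P(0,-55,70),P(50,-55,70),P(50,-40,70))
E
```

```text
0 near lip tip [ 37. 479.] [ 66. 453.] shank top end [ 13. 363.] [ 43. 338.]
5 near lip tip [ 38. 459.] [ 67. 433.] shank top end [ 14. 342.] [ 44. 317.]
[-119.  129.] [109. 232.] [156. 193.]
```

View pics/k.png

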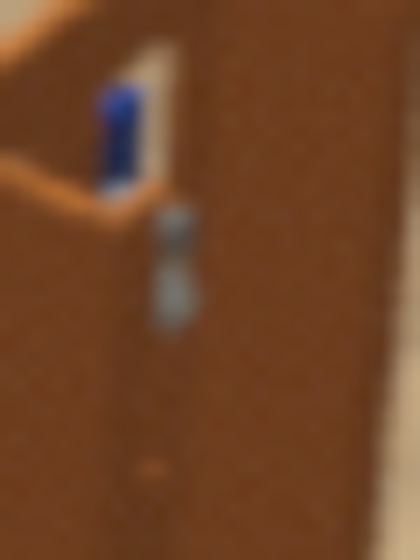

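```bash
python3 - <<'E'
from h import *
i=get_image("scene")
q=lambda P:((proj(i,P)-[355,195])*14).round(0)
U=np.array([.653,.0265,.2]);t=np.radians(-.9);X=np.array([np.cos(t),np.sin(t),0]);Y=np.array([-X[1],X[0],0])
P=lambda a,b,c:q(U+(X*a+Y*b+np.array([0,0,c]))/1000)
for dz in(0,5):
  print(dz,'far lip tip',P(22,20,-17+dz),P(22,30,-17+dz),'shank top end',P(15,20,8+dz),P(15,30,8+dz))
print('slot top far corner',P(5,40,44),P(0,40,44),'plate top',P(0,40,25),'2nd slot bot',P(5,40,-70))
E
```

```text
0 far lip tip [180. 354.] [208. 330.] shank top end [159. 240.] [187. 217.]
5 far lip tip [182. 334.] [210. 310.] shank top end [160. 220.] [188. 196.]
slot top far corner [184.  27.] [162.  18.] plate top [157.  97.] 2nd slot bot [149. 476.]
```

Request:
play_rows:
  targets:
    - [[0,0,0],[0,0,0],0.04]
    - [[0,0,0],[0,0,0],0.055]
    - [[0,0,0],[0,0,0],0.07]
    - [[0,0,0],[0,0,0],0.085]
    - [[0,0,0],[0,0,0],0.085]

```text
time_s: 9.95
eef_pos: [0.5577, 0.0278, 0.2004]
ee_rot: [3.142, 0.0, 3.126]
force: [0.2, 0.0, -0.0]
width: 0.996
```

Request:
play_rows:
  targets:
    - [[0,0,0],[0,0,0],0.085]
    - [[0,0,0],[0,0,0.01],0.085]
    - [[0,0,0],[0,0,0.03],0.085]
    - [[0,0,0],[0,0,0.065],0.085]
    - [[0,0,0],[0,0,0.11],0.085]

```text
time_s: 10.45
eef_pos: [0.5563, 0.0277, 0.3104]
ee_rot: [-3.141, -0.004, 3.126]
force: [0.9, -0.6, 0.8]
width: 0.996
```

Request:
play_rows:
  targets:
    - [[0,0,0],[-0.04,0,0.01],0.085]
    - [[0,0,0],[-0.08,0,0.02],0.085]
    - [[0,0,0],[-0.12,0,0.03],0.085]
    - [[0,0,0],[-0.16,0,0.03],0.085]
    - [[0,0,0],[-0.19,0,0.03],0.085]

```text
time_s: 10.95
eef_pos: [0.3652, 0.0277, 0.3416]
ee_rot: [3.141, 0.002, 3.126]
force: [-0.0, 0.5, 0.5]
width: 0.995
```

```bash
python3 - <<'E'
from h import *
o=get_obs();print(o['time_s'],o['eef_pos'],o['ee_rot'],o['force'],o['width'])
i=get_image("scene");crop(i,290,160,100,90,6,"pics/m1.png");print(i['xyz'])
i=get_image("top");crop(i,270,70,110,130,4.5,"pics/m2.png")
E
```

```text
10.95 [0.36523135 0.02774204 0.34158789] [3.14139728e+00 1.75091892e-03 3.12633560e+00] [-0.04865879  0.53085869  0.45277084] 0.9948996490739047
[ 1.08334843 -0.66649807  0.81935528]
```

View pics/m1.png

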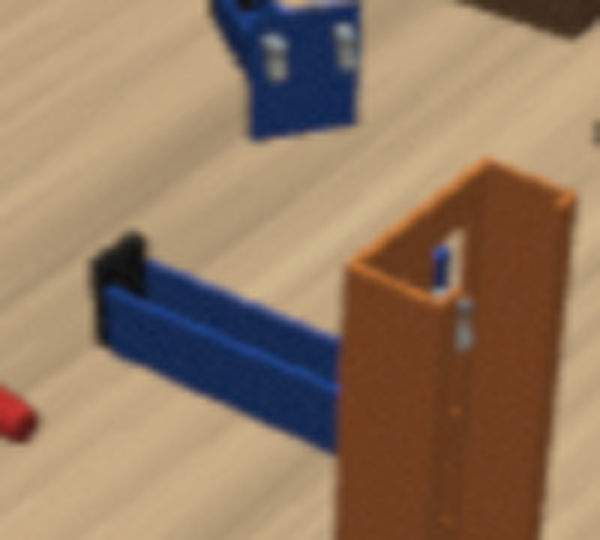

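View pics/m2.png

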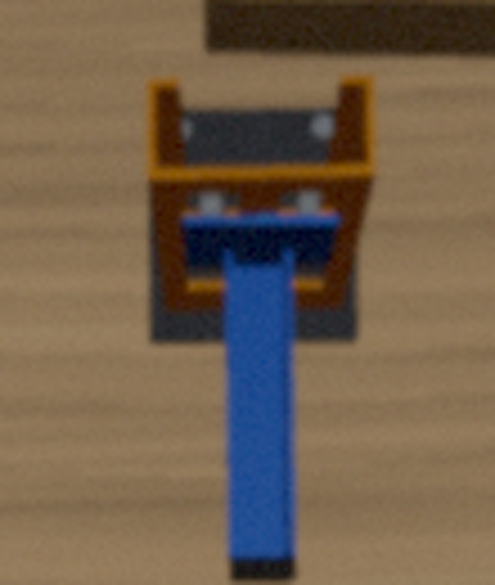

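```bash
python3 - <<'E'
from h import *
i=get_image("scene");j=get_image("top")
S=np.array([.6525,.0265,.2]);t=np.radians(-.9)
for pit in(0,2.3):
  # free end down: rotate about y negative ; pull-out at seat
  Rm=Ro.from_euler('zy',[t,-np.radians(pit)]).as_matrix() if 0 else Ro.from_euler('z',t).as_matrix()@Ro.from_euler('y',-np.radians(pit)).as_matrix()
  O=S-np.array([.003 if pit else 0,0,0])
  f=lambda a,b,c:O+Rm@(np.array([a-95,b,c-55])/1000)
  A=lambda *p:((proj(i,f(*p))-[290,160])*6).round(0)
  B=lambda *p:((proj(j,f(*p))-[270,70])*4.5).round(0)
  print(pit,'scene blk bot',A(-87,-18,-20),'top',A(-87,-18,35),'chan bottom',A(60,-18,-20),'rim',A(60,-18,20))
  print('  top blk end',B(-87,18,35),B(-87,-18,35),'plate top',B(95,40,80),B(95,-40,80),'front',B(90,40,80))
E
```

```text
0 scene blk bot [ 88. 333.] top [ 84. 246.] chan bottom [316. 448.] rim [318. 384.]
  top blk end [227. 572.] [296. 571.] plate top [180. 206.] [339. 203.] front [180. 215.]
2.3 scene blk bot [ 88. 344.] top [ 81. 256.] chan bottom [316. 451.] rim [315. 385.]
  top blk end [227. 577.] [296. 577.] plate top [181. 213.] [339. 211.] front [181. 223.]
```

```bash
python3 - <<'E'
from h import *
from bench import job_done
o=get_obs();print(o['time_s'],o['force']);print(job_done())
E
```

```text
11.15 [ 0.24960668  0.17805149 -0.31347083]
the job is handed in; nothing more can be done
None
```

The blue arm, the one farther to the robot's right, now hangs by both claws in the top pair of slots of the orange upright. I handed the job in at about 11.2 s. I gripped it across the channel, entered the slots at 27 mm above their bottoms until the faces met, then pressed down. I let go and backed the gripper well clear; the grey arm was not touched.

- **Seating:** the shanks met the slot bottoms at TCP height 0.2058 m, against 0.206 m expected. The views after release put the claws and plate where a home position predicts, within about 2 mm, and the arm square to the upright in the top view.
- **Press:** pressing a further 4 mm did not raise the force, which stayed around 8–10 N. The arm pivoted slightly in the grip instead, so it was not seated any deeper by that.
- **Level, not perfect:** in the scene view the free end hangs about 2° low. That matches the 3 mm play between the claw lips and the 5 mm face. By my reckoning it is the arm's natural rest, because friction could not hold the plate flush, so I left it.

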